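# Nudge a rejected cookie through the spring flap of the reject box

## Robot

A 6-joint arm with a two-finger parallel gripper is mounted at the origin on the work surface; the furniture and walls round the work are solid. World frame = base frame: x ahead of the robot, y to its left, z up, the work surface at z = 0. Lengths are in m, angles in rad, forces in N, time in s.
With the tool pointing down it reaches from about 0.3 to 0.775 m from the base axis. Payload 14.6 kg.
Tool frame: the origin (TCP) lies at the very end of the fingers, on their centre line; the grasp point (between the pads) lies 19 mm behind it; x points along the fingers, z is the direction in which the jaws open and shut, and the axes are right-handed (so a half turn about x gives the same grasp; the last joint's range is limited). The gripper opens to 94 mm and grips with 3 to 60 N. Pads are 16 mm wide; open, the fingers measure 119 mm over their backs; the gripper's body (75 mm by 177 mm) begins 78 mm behind the grasp point.
Start: joints at [-1.234, 0.3, 1.521, -0, 1.321, -0.067], TCP at [0.216, -0.506, 0.205] pointing down, gripper open.
Joint ranges: [-3.03, 3.03], [-0.79, 2.21], [0.23, 2.52], [-1.04, 4.18], [0, 3.07], [-2.55, 2.55]. Speed limits (rad/s): [2.22, 2.22, 2.57, 3.14, 3.14, 3.14].

## Interface

Orientations are given as [roll, pitch, yaw] about the fixed x, y, z axes, in that order (R = Rz(yaw) Ry(pitch) Rx(roll)).
In Python, from station import ctrl gives the robot as it stands. The module is installed in compiled form; this text tells all that it offers.
- The arm moves only by the tool servo_tool, never from a script. Its argument "motion" is one flat list of numbers, 4 for each row, row after row: the shift along the tool's x, y, z in mm, then the turn about the tool's x in degrees. In form: [dx, dy, dz, roll, dx, dy, dz, roll, ...]. A call has 1 to 20 rows; each row is the pose to reach, as a shift and turn from the pose commanded when the call began, along the tool's axes at that moment; what a row does not reach only later rows make up. A row lasts 1/8 s, in which the tool goes at most 62.5 mm and 10.7 degrees, less where a joint would pass 70% of its speed; a pose out of reach is approached as far as the arm can. A call with a gripper value outside its range is refused whole. "gripper" is the opening, from 0 (shut) to 1 (fully open), set as the call begins (left out, the last holds). The fingers move at their own pace and stop on an object; "force" is the grip in N (left out, the last holds). Time passes only in rows, so rows that repeat a pose let the fingers close. It gives the time, the measured TCP pose, the force and the opening at its end, in the units of the state.
- ctrl.get_obs(): the state, without advancing time (a new reading comes with each control period).
- ctrl.camera(name): name is "scene" or "side" or "wrist"; returns a dict with "color" (384x512x3 uint8, red, green, blue), "z_map" (384x512 float32, m along the optical axis (not along the pixel's ray), 0 where there is no reading), "fx", "fy", "cx", "cy" (pixels), "rvec" (rotation vector, rad) and "tvec" (3), from world to camera coordinates, as OpenCV has them. Camera axes: x right, y down, z forward; pixel columns grow to the right and rows downward; lengths in m; the calibration is good to about 2 mm. The wrist camera is an equidistant fisheye: a pixel r from the principal point sees the ray r / f radians off the axis. A picture is of the moment at which its call begins.
- ctrl.hand_in(): hands the job in, once; it reports no verdict.
The state is a dict: "time_s": time; "qpos": joint angles; "joint_vel": joint speeds; "tau": joint torques, N m; "ee_pos": TCP position; "eef_rot": TCP orientation; "force": force on the tool from outside, world axes, zero at the start; "moment": the same for the moment, N m; "grip_width": finger opening in m.
Only numpy, scipy, OpenCV 4.12 (cv2) and the standard library are available. Lean on these libraries where they do the work, as an engineer would, in place of code of your own. Each camera call takes 0.05 s, during which the arm holds its last target.

## Task

The misshapen cookie on the apron of the reject box has to go into the box, but its chocolate is still soft. Push the self-closing flap open with one finger and hold it so, and with the other finger push the cookie along the apron and over the edge, so that it drops into the box without the flap ever touching it; then take the hand away and let the flap close. Only push the cookie, never pick it up, and leave the other things on the table where they are.

Things in the scene. Friction and masses are not known exactly. Their poses are not given: they have to be found in the camera images.
- reject_box: Stainless reject box, fixed. Origin: on the table under the middle of its doorway; x points from the apron (a flat ledge) through the doorway into the box, y across it, z up. Doorway at x = 0: clear from y = -49 to +49 mm between two posts (tops at z = 92 mm), open above. Its x points to the robot's right, give or take 0.3 rad.
- apron (a point): Middle of the apron, the ledge before the doorway, at its top: 80 mm before the doorway, 50 mm above the table. The apron runs from 160 mm before the doorway right up to it (reject_box x = -160 to 0 mm), flat and level; lips 7 mm high run along both long sides, inner faces at y = -59 and +59 mm.
- inside (a point): Middle of the box's floor, at reject_box x = 78 mm, z = 4 mm, 46 mm below the apron: what has dropped in flat lies below the flap. Open-topped; inside it is x = 0 to 156 mm, y = -59 to +59 mm, with wall tops at z = 95 mm. Behind the table, about 0.63 m ahead of the robot, stands the room's wall.
- hinge (a point): Foot of the flap's upright hinge axis, at x = 1, y = -49, z = 50 mm of reject_box. The white flap, 3 mm thick, reaches 95 mm from here and stands from z = 52 to 88 mm. A finger moving straight along +x of reject_box holds it open while that finger is less than 95 mm from the hinge; past the free edge the flap snaps shut behind it.
- flap (a joint): Angle of the flap that shuts the doorway (rad): 0 shut, across the doorway; 1.5 wide open. It swings only into the box (+x). A light spring always shuts it: 0.02 N m when shut, 0.05 N m at 1.5 rad, plus slight damping (under 4 N to a finger 25 mm from the hinge).
- flap_edge (a point): Middle of the flap's free upright edge, 95 mm from the hinge, at z = 70 mm.
- cookie: The misshapen butter cookie with chocolate buttons, on the apron, about 37 x 35 mm (colliding outline 33 x 35 mm) and 19 mm high, 30 g or so. Origin at the centre of its underside, z up at the start. It starts 72 to 110 mm before the doorway, within 14 mm of the apron's midline, at any yaw. It slides on the apron, and slips off a finger that pushes it well off centre.
- nozzle: Bystander: steel piping nozzle, 27 mm across, 34 mm high, on the table beside the apron, on its -y side (towards the robot). Origin under its centre.
- good_cookie: Bystander: a good cookie, 32 x 32 x 20 mm, on the table beside the box, on its -y side (towards the robot). Origin under its centre.
- tape_roll: Bystander: roll of brown tape, 96 mm across, 48 mm high, lying behind the apron, at the back left of the table. Origin under its centre.
- sprinkles: Bystander: sprinkles jar with black cap, 41 mm across, 105 mm high, standing at the right edge of the table. Origin under its centre.
There are look-alikes about, which are no part of the job. What is shaped like the cookie but orange is not meant.

How it is judged:
By the outcome, as a careful person would: the job done as asked, in the order asked, and still so for the second after the job is handed in, with the robot touching nothing.
It also fails if it takes over 38 s, if anything falls off the work surface, if the arm or the gripper's body presses on something with over 40 N, if the wrist force passes 120 N, or if a joint passes its speed limit or range.

## Working session

There is one attempt and no reset: what is moved stays moved. The work goes in short steps, Python scripts to look and compute and a tool call to move; the robot and the scene stay as the last step left them, time stands still between calls to the robot, and variables do not carry over. Pictures are saved under pics/ and viewed, and the job is handed in when it is done.

Besides the shell and the picture viewer there is one more tool, called after "Emit:" as name(argument=value, ...) on one line, values as JSON. servo_tool: Moves the arm, as the interface text tells. Its arguments: {"type":"object","properties":{"motion":{"type":"array","items":{"type":"number"}},"gripper":{"type":"number"},"force":{"type":"number"}},"required":["motion"]}

```bash
mkdir -p pics
python3 - <<'E'
from station import ctrl
import cv2,numpy as np
o=ctrl.get_obs(); print(o)
for n in ["scene","side","wrist"]:
    c=ctrl.camera(n); np.savez(f"{n}0.npz",**{k:np.array(v) for k,v in c.items()})
    cv2.imwrite(f"pics/{n}0.png",c["color"][:,:,::-1])
    print(n,c["fx"],c["cx"],c["cy"],c["rvec"],c["tvec"])
E
```

```text
{'time_s': 0.0, 'qpos': array([-1.23360065e+00,  3.00445481e-01,  1.52157098e+00, -4.18923539e-06,
        1.32067615e+00, -6.66025188e-02]), 'joint_vel': array([ 0.00015416, -0.000183  ,  0.00048933,  0.00020701, -0.00037927,
        0.00033483]), 'tau': array([ 7.60512776e-04, -5.31803691e+01, -3.52737594e+01,  7.08687399e-02,
        2.43821391e-02, -4.68376936e-05]), 'ee_pos': array([ 0.21601406, -0.50553005,  0.20490465]), 'eef_rot': array([3.07867911, 1.56969636, 1.91168202]), 'force': array([0.19104405, 0.53699379, 0.43458111]), 'moment': array([-0.00362288,  0.03556323, -0.01000182]), 'grip_width': 0.0934316866010471}
scene 406.2177664773859 255.1360385529761 192.03250800585778 [ 0.90439492 -2.58635268  0.95930471] [0.42656829 0.20052083 0.8692844 ]
side 500.13792224359906 266.93501588227036 197.13020524715225 [ 2.22244149  0.12172716 -0.04358015] [-0.47698872  0.06600889  1.11424206]
wrist 297.3186396354542 255.88283488720106 184.69580959403902 [-2.44826904  1.61652121  0.19728948] [-0.54949489 -0.02372661  0.39113345]
```

View pics/scene0.png

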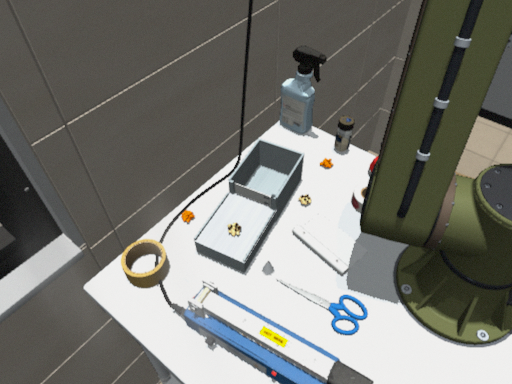

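View pics/side0.png

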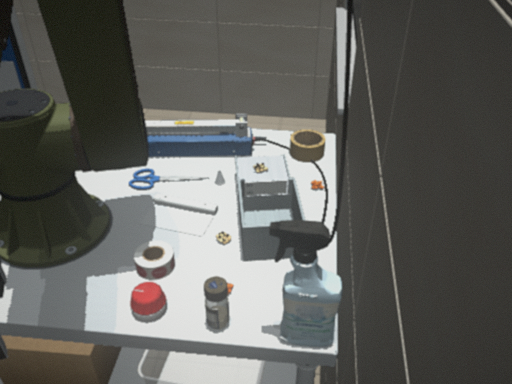

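View pics/wrist0.png

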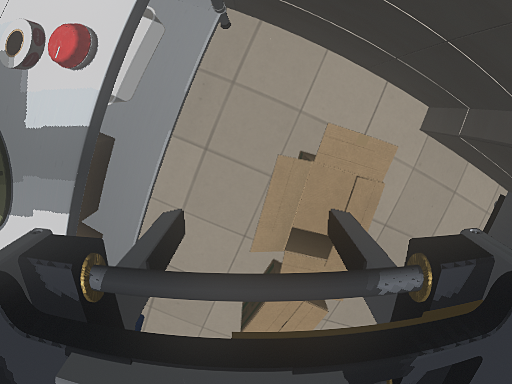

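The scene view has the cookie at about (234,229) on the apron and the box interior at (265,175). In the side view the cookie is at (261,168). Next I'll measure the box axes.

```bash
cat > h.py <<'E'
import numpy as np,cv2
def load(n): return np.load(n)
def Rt(c): return cv2.Rodrigues(c["rvec"].astype(float))[0],c["tvec"].reshape(3)
def cloud(c):
    R,t=Rt(c); z=c["z_map"]; h,w=z.shape
    u,v=np.meshgrid(np.arange(w),np.arange(h))
    P=np.stack([(u-c["cx"])/c["fx"]*z,(v-c["cy"])/c["fy"]*z,z],-1)
    return (P-t)@R
def ray(c,u,v,zp):
    R,t=Rt(c); d=np.array([(u-c["cx"])/c["fx"],(v-c["cy"])/c["fy"],1])@R; o=-R.T@t
    return o+d*(zp-o[2])/d[2]
def proj(c,p):
    R,t=Rt(c); q=R@np.asarray(p)+t; return c["fx"]*q[0]/q[2]+c["cx"],c["fy"]*q[1]/q[2]+c["cy"]
E
python3 - <<'E'
from h import *
for n in ["scene","side"]:
    c=load(n+"0.npz"); W=cloud(c); im=c["color"][:,:,::-1]
    x0,y0,x1,y1=(170,120,330,290) if n=="scene" else (200,110,350,280)
    cv2.imwrite(f"pics/{n}0z.png",cv2.resize(im[y0:y1,x0:x1],None,fx=3.5,fy=3.5,interpolation=cv2.INTER_CUBIC))
    z=W[...,2]; ok=c["z_map"]>0
    m=ok&(abs(z-.05)<.004); lab=cv2.connectedComponentsWithStats(m.astype(np.uint8))
    for i in range(1,lab[0]):
        if lab[2][i,4]>150:
            P=W[lab[1]==i]; r=cv2.minAreaRect((P[:,:2]*1000).astype(np.float32)); print(n,"apron?",lab[2][i],r,np.median(P[:,2]))
    hsv=cv2.cvtColor(im,cv2.COLOR_BGR2HSV)
    m=((hsv[...,1]>60)&(hsv[...,0]>10)&(hsv[...,0]<35)&(z>.045)&(z<.09)&ok).astype(np.uint8)
    l=cv2.connectedComponentsWithStats(m)
    for i in range(1,l[0]):
        if l[2][i,4]>15:
            P=W[l[1]==i]; print(n,"cookie?",l[2][i],l[3][i],P.mean(0),P.min(0),P.max(0))
E
```

```text
scene apron? [ 85 129 156 127 470] ((650.27587890625, 196.05474853515625), (517.9219970703125, 6.555927276611328), 89.9933090209961) 0.05001150543259174
scene apron? [ 194  166  109   98 3020] ((461.4233093261719, 118.34245300292969), (127.98587036132812, 315.66754150390625), 11.742288589477539) 0.04864472433422303
scene apron? [218 291 122  71 607] ((238.08084106445312, 325.90509033203125), (259.7926330566406, 11.145946502685547), 7.992825984954834) 0.05064324791695595
scene apron? [ 184  307  143   77 1350] ((248.38800048828125, 387.1146240234375), (289.2959289550781, 26.340707778930664), 8.038433074951172) 0.051976547830187
scene cookie? [228 223  12  13 112] [233.67857143 228.875     ] [0.43712556 0.21170595 0.06075969] [0.42231265 0.19170463 0.04692146] [0.45569414 0.22394804 0.06934267]
scene cookie? [121 239  45  39 371] [142.02425876 258.98382749] [0.54658692 0.38466003 0.04634086] [0.49942341 0.33408308 0.04501189] [0.59418735 0.42819956 0.05001855]
scene cookie? [420 257  81  62 726] [454.94352617 294.82506887] [-0.00123588  0.06853975  0.06766656] [-0.08659881  0.03305227 
[... 1321 characters left out ...]
] [0.24417513 0.3676255  0.08496764]
side cookie? [305 130  12   4  16] [310.6875 131.    ] [0.55657851 0.41445667 0.04666526] [0.54109383 0.40414323 0.0452042 ] [0.57134634 0.4206202  0.04906626]
side cookie? [318 132   7   8  18] [320.94444444 135.55555556] [0.58501724 0.39431125 0.04615084] [0.57672295 0.37629206 0.04502414] [0.59349085 0.41433761 0.04768884]
side cookie? [291 138   9   9  22] [294.68181818 142.54545455] [0.51651384 0.34905287 0.04633141] [0.50527734 0.33036077 0.04505561] [0.52889143 0.37304209 0.04813756]
side cookie? [256 164  11   8  43] [260.60465116 168.20930233] [0.44302826 0.19791892 0.06028196] [0.43145861 0.18967931 0.05369693] [0.45573725 0.20739932 0.06740306]
```

View pics/scene0z.png

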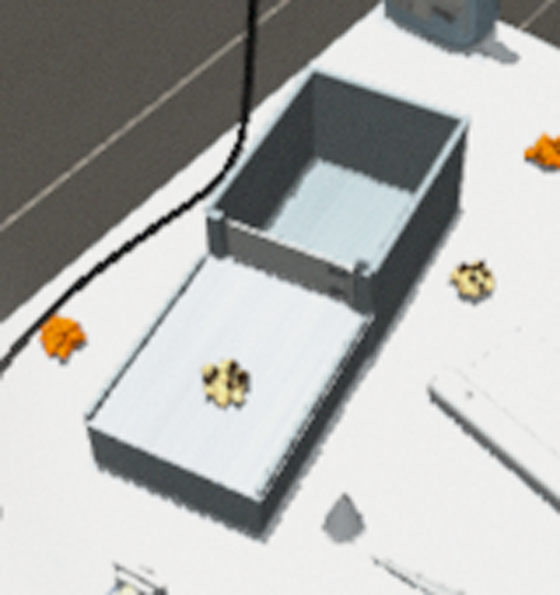

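View pics/side0z.png

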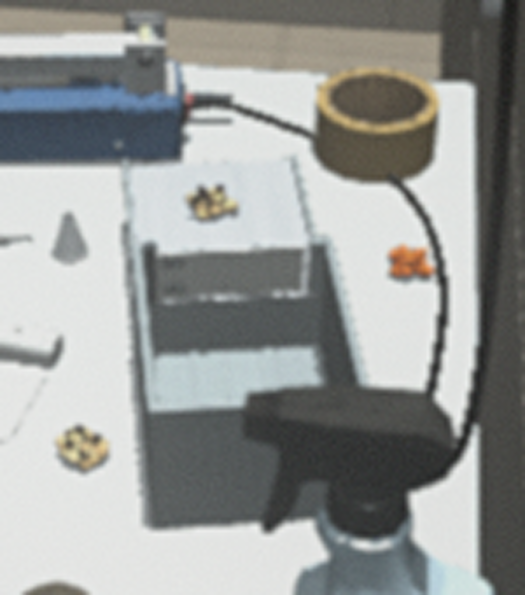

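Run:
```python
from h import *
# rectified top map of heights from scene+side, 2mm/px, plotted
for n in ["scene","side"]:
    c=load(n+"0.npz"); W=cloud(c).reshape(-1,3); col=c["color"].reshape(-1,3)
    k=(c["z_map"].reshape(-1)>0)&(W[:,0]>.3)&(W[:,0]<.62)&(W[:,1]>-.15)&(W[:,1]<.35)
    W=W[k];col=col[k]
    # outer body pixels: z 0.03-0.1
    m=(W[:,2]>.085)&(W[:,2]<.1)
    print(n,"tops",m.sum()); P=W[m]
    r=cv2.minAreaRect((P[:,:2]*1000).astype(np.float32)); print(r)
    im=np.zeros((500,320,3),np.uint8)
    o=np.argsort(W[:,2]); 
    for p,cc in zip(W[o],col[o]):
        h=int(np.clip(p[2]*2000,0,255)); x=int((p[0]-.3)*1000);y=int((.35-p[1])*1000)
        cv2.circle(im,(x,y),1,tuple(int(v) for v in cv2.applyColorMap(np.uint8([[h]]),cv2.COLORMAP_JET)[0,0]),-1)
    cv2.imwrite(f"pics/{n}h.png",im)
a=cv2.imread("pics/sceneh.png");b=cv2.imread("pics/sideh.png"); cv2.imwrite("pics/hh.png",np.hstack([a,b]))
```

```text
scene tops 541
((427.861572265625, 120.36053466796875), (169.67990112304688, 449.85198974609375), 30.944421768188477)
side tops 526
((429.12396240234375, 121.75399780273438), (171.5955352783203, 462.9924011230469), 30.5253963470459)
```

View pics/hh.png

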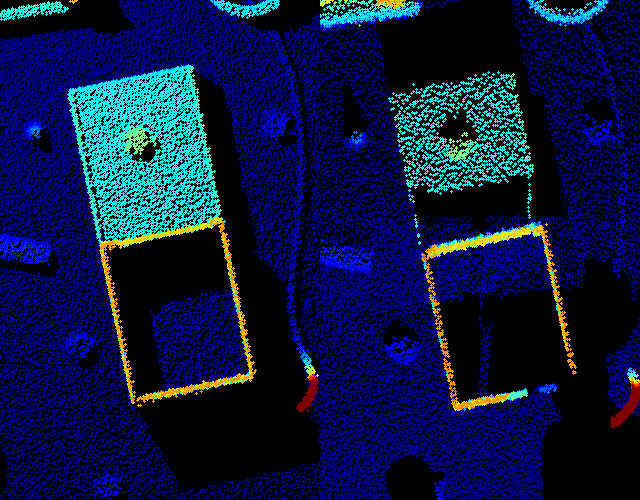

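The fused height map shows the box clearly: apron (cyan), wall rim (orange), and the cookie on the apron. I'll fit the box frame next.

Run:
```python
from h import *
S=[];
for n in ["scene","side"]:
    c=load(n+"0.npz"); W=cloud(c)
    hsv=cv2.cvtColor(c["color"][:,:,::-1],cv2.COLOR_BGR2HSV)
    W=W[c["z_map"]>0]
    k=(W[:,0]>.35)&(W[:,0]<.57)&(W[:,1]>-.08)&(W[:,1]<.30)
    W=W[k]; R=W[(W[:,2]>.088)&(W[:,2]<.099)]
    # remove cable/bottle outliers by mask: largest cluster
    for it in range(3):
        r=cv2.minAreaRect((R[:,:2]*1000).astype(np.float32))
    print(n,"rim",r, "zmed",np.median(R[:,2]))
    A=W[(W[:,2]>.044)&(W[:,2]<.06)&(W[:,1]>.12)]
    ra=cv2.minAreaRect((A[:,:2]*1000).astype(np.float32)); print(n,"apron",ra,np.median(A[:,2]))
    th=np.deg2rad(-90+11.0)
    for ang in [10,10.5,11,11.5,12,12.5]:
        th=np.deg2rad(-90+ang); ex=np.array([np.cos(th),np.sin(th)]); ey=np.array([-ex[1],ex[0]])
        q=R[:,:2]@ey*1000; s=R[:,:2]@ex*1000; qa=A[:,:2]@ey*1000; sa=A[:,:2]@ex*1000
        p=lambda v:np.round(np.percentile(v,[.5,2,98,99.5]),1)
        hi=(s>p(s)[0]+15)&(s<p(s)[3]-15)
        # side walls spread
        a=q[hi&(q<q.mean())]; b=q[hi&(q>q.mean())]
        print(ang,"rim y",p(q),"rim x",p(s),"apr y",p(qa),"apr x",p(sa),"wallstd",a.std().round(2),b.std().round(2),a.mean().round(1),b.mean().round(1))
```

```text
scene rim ((478.2559509277344, 37.599754333496094), (127.88919830322266, 166.6009521484375), 11.88648509979248) zmed 0.09232954032045032
scene apron ((446.16339111328125, 192.9806671142578), (128.34881591796875, 163.41763305664062), 11.805768966674805) 0.0487085205807963
10 rim y [412.1 412.8 541.1 542.2] rim x [-38.  -34.7 127.3 129.3] apr y [408.4 410.  533.6 535.6] apr x [-193.2 -191.9  -39.2  -34.7] wallstd 2.09 1.99 416.1 537.7
10.5 rim y [412.3 412.8 540.3 541.4] rim x [-33.4 -30.7 131.2 133.2] apr y [409.8 411.  534.4 536.3] apr x [-189.1 -187.7  -34.6  -30.3] wallstd 1.92 1.82 415.7 537.3
11 rim y [412.4 412.7 539.7 540.5] rim x [-28.8 -26.9 135.  137.4] apr y [411.2 412.1 535.3 537. ] apr x [-184.7 -183.6  -30.2  -25.8] wallstd 1.81 1.72 415.3 536.9
11.5 rim y [412.1 412.6 539.2 539.7] rim x [-24.3 -23.  139.2 141.6] apr y [412.3 413.1 536.  537.8] apr x [-180.6 -179.4  -25.7  -21.3] wallstd 1.75 1.67 414.8 536.4
12 rim y [411.8 412.1 538.7 539.1] rim x [-20.  -19.3 143.1 145.6] apr y [413.1 414.1 537.  538.9] apr x [-176.4 -175.3  -21.4  -16.8] wallstd 1.75 1.69 414.3 535.9
[... 732 characters left out ...]
-25.7] wallstd 1.93 1.93 417.1 538.6
11 rim y [413.  413.7 541.2 541.7] rim x [-23.  -20.4 141.3 141.5] apr y [411.8 413.1 535.4 537.2] apr x [-181.  -178.3  -46.4  -21. ] wallstd 1.81 1.81 416.6 538.1
11.5 rim y [412.9 413.3 540.6 540.8] rim x [-19.3 -16.4 145.1 145.5] apr y [412.6 413.8 536.4 538.2] apr x [-176.9 -174.1  -42.7  -16.4] wallstd 1.74 1.74 416.0 537.6
12 rim y [412.5 412.7 540.  540.5] rim x [-15.  -12.7 148.9 149.5] apr y [413.6 414.6 537.3 539.2] apr x [-172.7 -170.2  -38.6  -11.8] wallstd 1.74 1.73 415.4 537.0
12.5 rim y [411.4 411.9 539.6 540.2] rim x [-10.5  -8.6 152.6 153.4] apr y [414.3 415.5 538.3 540.2] apr x [-168.5 -166.1  -35.    -7.2] wallstd 1.81 1.79 414.8 536.3
```

```bash
cat >> h.py <<'E'
TH=np.deg2rad(-78.3); EX=np.array([np.cos(TH),np.sin(TH)]); EY=np.array([-EX[1],EX[0]]); O=np.array([-17.,475.8])
def tobox(P): P=np.asarray(P)*1000.; return np.stack([P[...,0:2]@EX-O[0],P[...,0:2]@EY-O[1]],-1)
def toworld(b): b=np.asarray(b,float)+O; return (b[...,0:1]*EX+b[...,1:2]*EY)/1000
E
python3 - <<'E'
from h import *
for n in ["scene","side"]:
    c=load(n+"0.npz"); W=cloud(c)[c["z_map"]>0]; B=tobox(W)
    for zl in (.054,.058,.062):
        k=(W[:,2]>zl)&(W[:,2]<.08)&(abs(B[:,0]+80)<60)&(abs(B[:,1])<50)
        print(n,zl,k.sum(),B[k].min(0),B[k].max(0),(B[k].min(0)+B[k].max(0))/2,B[k].mean(0),W[k,2].max())
    # nearby tall things
    if n=="scene": print("world of doorway origin",toworld([0,0]))
    k=(W[:,2]>.1)&(abs(B[:,0])<300)&(B[:,1]>-120)&(B[:,1]<200)
    for z0 in (.1,.15,.2,.25):
        kk=k&(W[:,2]>z0)&(W[:,2]<z0+.05)&(W[:,0]<.62)
        if kk.any(): print("tall",z0,kk.sum(),np.percentile(B[kk],[0,5,95,100],axis=0).round().tolist())
R,_=cv2.Rodrigues(np.zeros(3))
from scipy.spatial.transform import Rotation as Ro
print(Ro.from_euler('xyz',[3.07867911, 1.56969636, 1.91168202]).as_matrix().round(3))
E
```

```text
scene 0.054 129 [-114.73768359  -20.90539211] [-85.85367525  12.35169743] [-100.29567942   -4.27684734] [-101.12980989   -5.99604548] 0.06934267019915019
scene 0.058 93 [-113.49392068  -18.75445176] [-85.85367525  12.35169743] [-99.67379796  -3.20137717] [-100.11698943   -5.56739258] 0.06934267019915019
scene 0.062 58 [-107.94691315  -18.75445176] [-85.85367525   5.04833201] [-96.9002942   -6.85305987] [-98.1094707   -4.83096893] 0.06934267019915019
world of doorway origin [0.46246683 0.11313298]
tall 0.1 60 [[167.0, -120.0], [168.0, -117.0], [298.0, 122.0], [299.0, 122.0]]
tall 0.15 53 [[173.0, 113.0], [174.0, 114.0], [183.0, 121.0], [184.0, 121.0]]
tall 0.2 60 [[179.0, 110.0], [180.0, 111.0], [186.0, 118.0], [188.0, 119.0]]
tall 0.25 68 [[182.0, 107.0], [184.0, 108.0], [191.0, 116.0], [193.0, 117.0]]
side 0.054 90 [-104.51842114  -19.38007211] [-77.98160302  13.99779571] [-91.25001208  -2.6911382 ] [-89.98678547  -3.78685022] 0.06930817830727957
side 0.058 62 [-104.51842114  -17.63791193] [-77.98160302  11.90339569] [-91.25001208  -2.86725812] [-90.17703921  -3.71926137] 0.06930817830727957
side 0.062 39 [-104.51842114  -17.63791193] [-83.01509922   5.50931731] [-93.76676018  -6.06429731] [-91.55194105  -4.57486145] 0.06930817830727957
tall 0.1 72 [[172.0, -112.0], [176.0, 116.0], [185.0, 123.0], [299.0, 124.0]]
tall 0.15 83 [[180.0, 114.0], [183.0, 114.0], [190.0, 121.0], [191.0, 122.0]]
tall 0.2 94 [[185.0, 111.0], [188.0, 112.0], [195.0, 119.0], [197.0, 120.0]]
tall 0.25 109 [[190.0, 107.0], [192.0, 108.0], [198.0, 116.0], [201.0, 117.0]]
[[-0.     0.92   0.393]
 [ 0.001  0.393 -0.92 ]
 [-1.     0.    -0.001]]
```

```bash
cat > plan.py <<'E'
from h import *
from station import ctrl
from scipy.spatial.transform import Rotation as Ro
PHI=np.deg2rad(15); S=74.
def st():
    o=ctrl.get_obs(); return o,Ro.from_euler('xyz',o["eef_rot"]).as_matrix()
def shift(Cb,z):
    """tool shift mm to bring cookie-finger centre to box Cb at tip height z"""
    o,R=st(); t=np.array(Cb)+S/2*np.array([np.cos(PHI),-np.sin(PHI)])
    w=np.append(toworld(t),z); zt=np.arctan2(R[1,2],R[0,2]); des=TH-PHI
    return R.T@(w-o["ee_pos"])*1000,np.rad2deg(zt-des),w
def report():
    o,R=st(); f=(o["grip_width"]*1000+12.5)/2; p=tobox(o["ee_pos"]); d=np.array([R[:2,2]@EX,R[:2,2]@EY])
    print("t",o["time_s"],"z",o["ee_pos"][2],"C",p-f*d,"F",p+f*d,"w",o["grip_width"],"force",o["force"].round(2),"phi",np.rad2deg(-np.arctan2(d[1],d[0])))
E
python3 - <<'E'
from plan import *
print(shift([-130,0],.205)); print(shift([-130,0],.125)); report()
E
```

```text
(array([ 5.33722523e-01,  4.79027946e+02, -5.66426227e+02]), np.float64(26.43556089486356), array([0.43397461, 0.2034933 , 0.205     ]))
(array([  80.53369264,  479.02414401, -566.35718675]), np.float64(26.43556089486356), array([0.43397461, 0.2034933 , 0.125     ]))
t 0.15 z 0.20502212836534203 C [ 503.7102206  -377.34802662] F [ 608.08180251 -356.2356033 ] w 0.09398553879997024 force [-0.04 -0.21  0.08] phi -11.435560894863558
```

Emit:
servo_tool(motion=[0, 15, -18, 1, 0, 45, -53, 3, 0, 75, -89, 5, 0, 105, -124, 7, 0, 135, -160, 9, 0, 165, -195, 11, 0, 195, -230, 13, 0, 225, -266, 15, 0, 255, -301, 17, 0, 285, -337, 19, 0, 315, -372, 21, 0, 345, -408, 22, 0, 375, -443, 23, 0, 405, -479, 24, 0, 435, -514, 25, 0, 460, -544, 26, 0, 474, -561, 26.4, 0, 479, -566, 26.4, 0, 479, -566, 26.4, 0, 479, -566, 26.4], gripper=0.66)

```text
time_s: 2.65
ee_pos: [0.4341, 0.2022, 0.2055]
eef_rot: [0.74, 1.571, -0.888]
force: [-0.4, 0.6, 1.2]
grip_width: 0.0622
```

Run:
```python
from plan import *
report(); print(shift([-130,0],.100)[:2]); print(shift([-130,0],.056)[:2])
for n in ["scene","wrist","side"]:
    c=ctrl.camera(n); np.savez(f"{n}1.npz",**{k:np.array(v) for k,v in c.items()})
    cv2.imwrite(f"pics/{n}1.png",c["color"][:,:,::-1])
```

```text
t 2.65 z 0.20552371953180315 C [-1.29019899e+02 -5.06678297e-02] F [-56.89725851 -19.37868758] w 0.06216758080783324 force [-0.45  0.56  1.24] phi 15.002087584688963
(array([105.52362908,  -0.20928625,  -1.30002781]), np.float64(-0.0020875846889702654))
(array([149.52362893,  -0.21173465,  -1.3027073 ]), np.float64(-0.0020875846889702654))
```

View pics/wrist1.png

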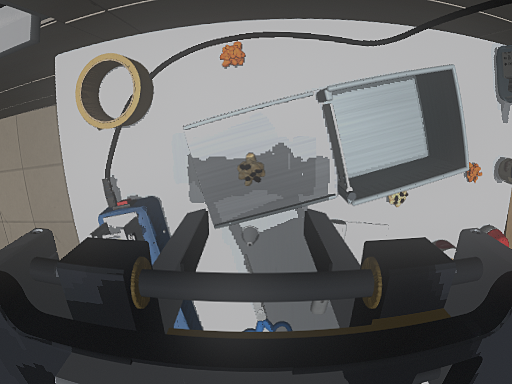

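View pics/scene1.png

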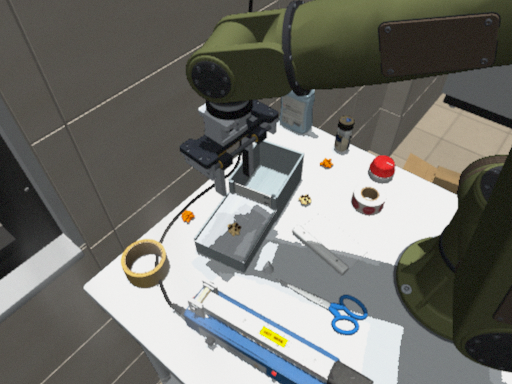

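The wrist view shows the cookie at (251,169) under the hand, with the doorway posts' top ends near (326,96) and (348,197). The fingers straddle as planned, so I'll cross-check the cookie and posts from this view.

Run:
```python
from plan import *
c=load("wrist1.npz"); R,t=Rt(c)
def wray(u,v,zp):
    a=np.array([u-c["cx"],v-c["cy"]]); r=np.hypot(*a); th=r/c["fx"]
    d=np.array([*(a/r*np.sin(th)),np.cos(th)])@R; o=-R.T@t
    return o+d*(zp-o[2])/d[2]
im=c["color"][:,:,::-1]; hsv=cv2.cvtColor(im,cv2.COLOR_BGR2HSV)
m=((hsv[...,1]>70)).astype(np.uint8); m[:, :225]=0; m[:,280:]=0; m[:145]=0;m[190:]=0
m=cv2.morphologyEx(m,cv2.MORPH_CLOSE,np.ones((5,5)))
ys,xs=np.nonzero(m); print(len(xs),xs.min(),xs.max(),ys.min(),ys.max())
B=np.array([tobox(wray(u,v,.060)) for u,v in zip(xs,ys)])
print("cookie",B.min(0),B.max(0),(B.min(0)+B.max(0))/2,B.mean(0))
for u,v,z in [(326,94,.092),(350,199,.092),(185,127,.057),(214,227,.057),(453,67,.095),(468,166,.095)]: print((u,v),tobox(wray(u,v,z)))
cv2.imwrite("pics/w1z.png",cv2.resize(im[40:240,170:490],None,fx=2.4,fy=2.4,interpolation=cv2.INTER_CUBIC))
```

```text
35 238 263 153 175
cookie [-110.81669143  -10.40359225] [-85.04046066  17.62248679] [-97.92857605   3.60944727] [-93.43395356   8.85964689]
(326, 94) [-2.93995549 59.96774964]
(350, 199) [ -1.28690446 -52.70694966]
(185, 127) [-155.86540579   65.0380762 ]
(214, 227) [-158.32700869  -57.2193923 ]
(453, 67) [156.77266842  63.8007239 ]
(468, 166) [157.99909502 -54.47037644]
```

View pics/w1z.png

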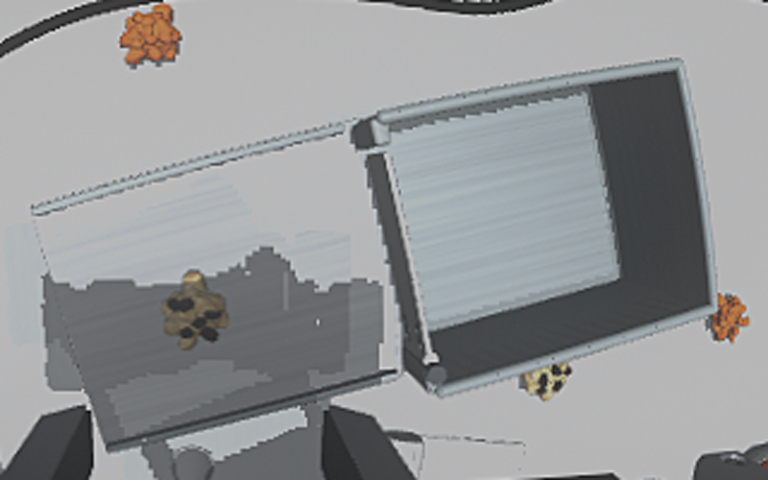

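Run:
```python
from plan import *
c=load("wrist1.npz"); R,t=Rt(c)
def wray(u,v,zp):
    a=np.array([u-c["cx"],v-c["cy"]]); r=np.hypot(*a); th=r/c["fx"]
    d=np.array([*(a/r*np.sin(th)),np.cos(th)])@R; o=-R.T@t
    return o+d*(zp-o[2])/d[2]
for u,v in [(251.5,169),(238,170),(265,169),(250,152.5),(253,185)]: print(tobox(wray(u,v,.060)))
```

```text
[-96.26504513  -0.46758882]
[-111.12514723    2.36254677]
[-81.72678325  -4.36368725]
[-93.0037003   17.87297453]
[-99.4506428  -18.63658121]
```

The cookie sits at box (-96, -4) in all three views, so I'll descend.

Emit:
servo_tool(motion=[12, 0, 0, 0, 40, 0, 0, 0, 70, 0, -1, 0, 95, 0, -1, 0, 112, 0, -1, 0, 124, 0, -1, 0, 134, 0, -1, 0, 142, 0, -1, 0, 147, 0, -1, 0, 149, 0, -1, 0, 149, 0, -1, 0])

```text
time_s: 4.18
ee_pos: [0.4343, 0.2039, 0.0566]
eef_rot: [1.927, 1.571, 0.3]
force: [0.4, -0.2, -0.1]
grip_width: 0.0621
```

Run:
```python
from plan import *
report(); 
for C in ([-60,-2],[-45,-3],[8,-5]): print(C,shift(C,.056)[:2])
c=ctrl.camera("scene"); cv2.imwrite("pics/s2.png",cv2.resize(c["color"][120:290,170:330,::-1],None,fx=3.5,fy=3.5,interpolation=cv2.INTER_CUBIC))
```

```text
t 4.175 z 0.0565642967723896 C [-130.66275664    0.49236301] F [-58.60895821 -18.76509736] w 0.062082837710196466 force [ 0.36 -0.17 -0.1 ] phi 14.963419836136236
[-60, -2] (array([ 0.56228282, 15.81369904, 68.61879492]), np.float64(0.036580163863766))
[-45, -3] (array([ 0.56174822, 18.72064288, 83.36836025]), np.float64(0.036580163863766))
[8, -5] (array([  0.56019585,  30.47318374, 135.08758086]), np.float64(0.036580163863766))
```

View pics/s2.png

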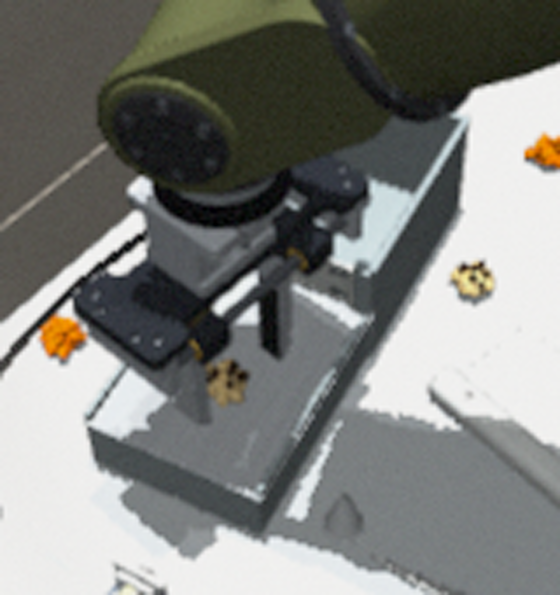

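The cookie finger is behind the cookie at (205,415) and the flap finger is ahead of it at (272,350). I'll push the first part now.

Emit:
servo_tool(motion=[0, 0.5, 2, 0, 0, 1.5, 6, 0, 0, 2.5, 11, 0, 0, 3.5, 16, 0, 0, 5, 21, 0, 0, 6, 26, 0, 0, 7, 31, 0, 0, 8, 36, 0, 0, 9.5, 41, 0, 0, 10.5, 46, 0, 0, 12, 51, 0, 0, 13, 56, 0, 0, 14, 60, 0, 0, 14.5, 63, 0, 0, 14.5, 63, 0])

```text
time_s: 6.1
ee_pos: [0.4452, 0.1401, 0.0565]
eef_rot: [1.711, 1.571, 0.083]
force: [-0.4, 2.4, -0.8]
grip_width: 0.062
```

Run:
```python
from plan import *
report(); 
for C in ([-45,-3],[0,-5],[8,-5]): print(C,shift(C,.056)[:2])
for n,(x0,y0,x1,y1) in dict(scene=(170,120,330,290),side=(200,110,350,280),wrist=(130,40,450,240)).items():
    c=ctrl.camera(n); np.savez(f"{n}3.npz",**{k:np.array(v) for k,v in c.items()})
    k=2.4 if n=="wrist" else 3.5
    cv2.imwrite(f"pics/{n}3.png",cv2.resize(c["color"][y0:y1,x0:x1,::-1],None,fx=k,fy=k,interpolation=cv2.INTER_CUBIC))
    if n!="wrist":
        W=cloud(c)[c["z_map"]>0]; hs=cv2.cvtColor(c["color"],cv2.COLOR_RGB2HSV)[c["z_map"]>0]; B=tobox(W)
        q=(W[:,2]>.053)&(W[:,2]<.072)&(abs(B[:,0]+40)<50)&(abs(B[:,1])<45)&(hs[:,1]>60)&(hs[:,0]<35)&(hs[:,0]>8)
        if q.any(): print(n,q.sum(),B[q].min(0),B[q].max(0),B[q].mean(0))
```

```text
t 6.1 z 0.056487632301887344 C [-65.85662385  -1.78332669] F [  6.11413747 -21.03219983] w 0.062000400059838506 force [-0.35  2.38 -0.76] phi 14.973528704689237
[-45, -3] (array([ 0.48798433,  4.1961995 , 20.21261276]), np.float64(0.02647129531076257))
[0, -5] (array([ 0.48889787, 13.89088269, 64.20139675]), np.float64(0.02647129531076257))
[8, -5] (array([ 0.48915372, 15.95786469, 71.92975915]), np.float64(0.02647129531076257))
scene 100 [-65.46255845 -29.63292832] [-32.58619893  -1.56936733] [-49.48308503 -16.75603179]
side 7 [-41.9873628   -6.01181001] [-28.58221075  -0.70236264] [-34.28546455  -4.03633822]
```

View pics/scene3.png

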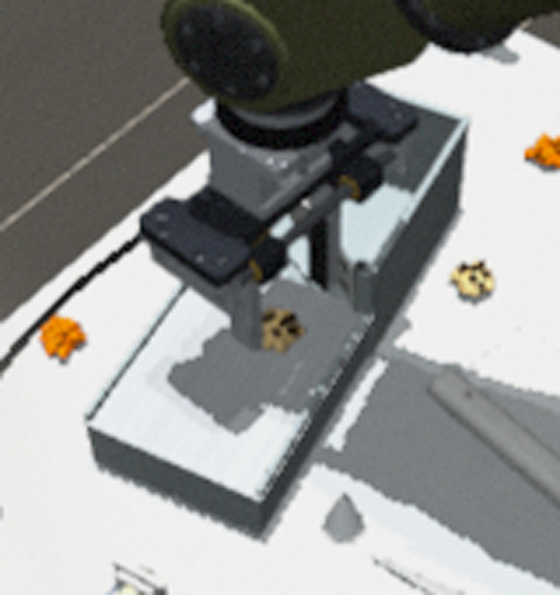

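View pics/side3.png

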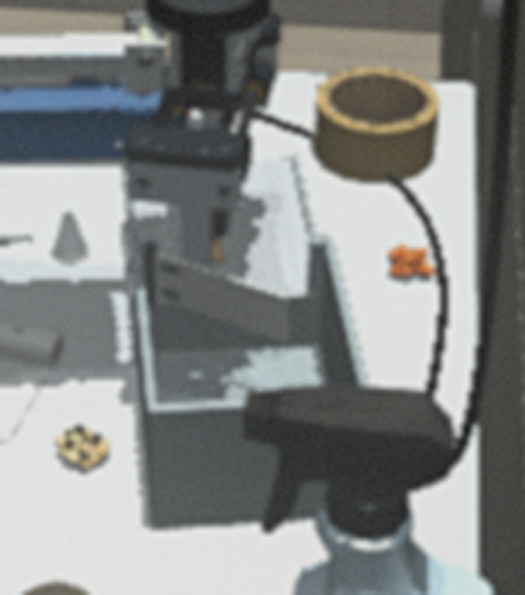

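View pics/wrist3.png

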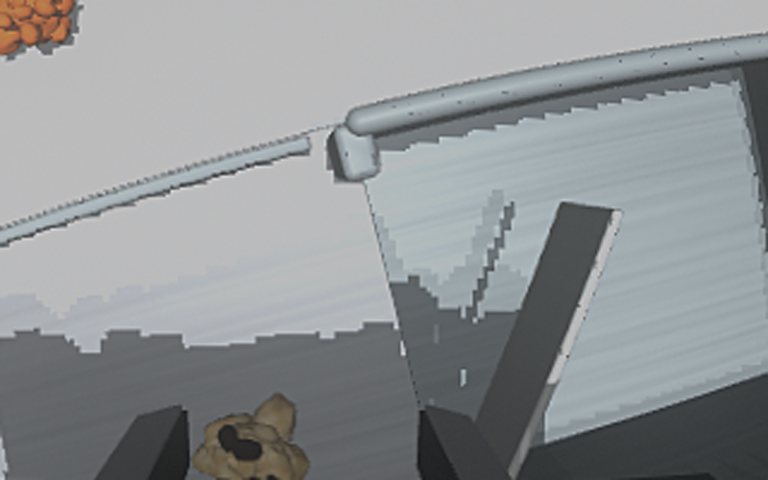

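Run:
```python
from plan import *
c=load("wrist3.npz"); R,t=Rt(c); im=c["color"][:,:,::-1].copy()
def wray(u,v,zp):
    a=np.array([u-c["cx"],v-c["cy"]]); r=np.hypot(*a); th=r/c["fx"]
    d=np.array([*(a/r*np.sin(th)),np.cos(th)])@R; o=-R.T@t
    return o+d*(zp-o[2])/d[2]
hsv=cv2.cvtColor(im,cv2.COLOR_BGR2HSV)
m=((hsv[...,1]>70)&(hsv[...,0]>10)&(hsv[...,0]<35)).astype(np.uint8); m[:195]=0;m[275:]=0;m[:,:200]=0;m[:,275:]=0
ys,xs=np.nonzero(m); print(len(xs),xs.min(),xs.max(),ys.min(),ys.max())
B=np.array([tobox(wray(u,v,.062)) for u,v in zip(xs,ys)]); print(B.min(0),B.max(0),B.mean(0))
print([tobox(wray(u,v,.092)) for u,v in [(278,103)]])
cv2.imwrite("pics/w3.png",cv2.resize(im[180:300,150:400],None,fx=3,fy=3,interpolation=cv2.INTER_CUBIC))
```

```text
505 211 257 205 249
[-59.92385476 -24.91098298] [-30.50058012   4.4047414 ] [-43.48297625 -10.99667584]
[array([-0.91809645, 58.62760682])]
```

View pics/w3.png

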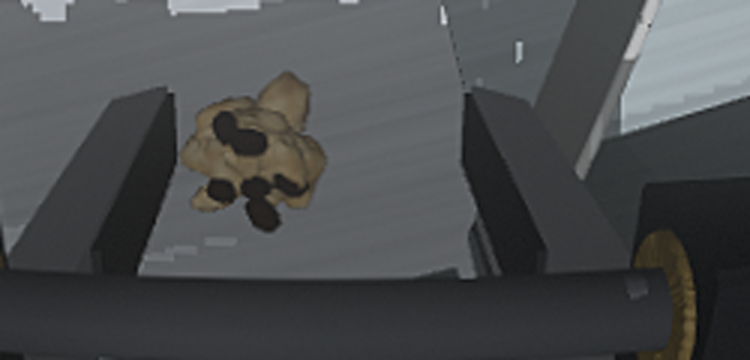

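The wrist view shows the whole cookie touching the pad but drifted to about y=-13, while the finger is at y=-2. I'll back off a little, shift the finger towards -y, square the pad up (phi 10°), then push on.

```bash
sed -i 's/deg2rad(15)/deg2rad(10)/' plan.py
python3 - <<'E'
from plan import *
for C in ([-76,-2],[-76,-12],[-66,-12],[-40,-13],[8,-15]): print(C,shift(C,.0565)[:2])
E
```

```text
[-76, -2] (array([-0.01068774,  0.37946931, -9.93110822]), np.float64(-4.9563248840563086))
[-76, -12] (array([-0.01393373, -9.28175852, -7.35028153]), np.float64(-4.9563248840563086))
[-66, -12] (array([-0.01347802, -6.70093183,  2.31094683]), np.float64(-4.9563248840563086))
[-40, -13] (array([-1.26177856e-02, -9.56905246e-01,  2.76882232e+01]), np.float64(-4.9563248840563086))
[8, -15] (array([-1.10795940e-02,  9.49881726e+00,  7.45782847e+01]), np.float64(-4.9563248840563086))
```

Emit:
servo_tool(motion=[0, 0, -4, 0, 0, 0, -9, 0, 0, -2, -9, -1, 0, -5, -8, -3, 0, -8, -8, -5, 0, -9, -7, -5, 0, -9, -5, -5, 0, -8, -1, -5, 0, -7, 3, -5, 0, -6, 7, -5, 0, -5, 11, -5, 0, -4, 15, -5, 0, -3, 19, -5, 0, -2, 23, -5, 0, -2, 25, -5, 0, -2, 25, -5])

```text
time_s: 8.25
ee_pos: [0.4418, 0.1151, 0.0565]
eef_rot: [0.45, 1.571, -1.09]
force: [1.4, 0.7, -0.2]
grip_width: 0.0618
```

```bash
cat > look.py <<'E'
from plan import *
import sys
k=sys.argv[1]; report()
c=ctrl.camera("wrist"); R,t=Rt({k:np.array(v) for k,v in c.items()}); im=c["color"][:,:,::-1].copy()
def wray(u,v,zp):
    a=np.array([u-c["cx"],v-c["cy"]]); r=np.hypot(*a); th=r/c["fx"]
    d=np.array([*(a/r*np.sin(th)),np.cos(th)])@R; o=-R.T@t
    return o+d*(zp-o[2])/d[2]
hsv=cv2.cvtColor(im,cv2.COLOR_BGR2HSV)
m=((hsv[...,1]>70)&(hsv[...,0]>10)&(hsv[...,0]<35)).astype(np.uint8); m[:195]=0;m[275:]=0;m[:,:190]=0;m[:,300:]=0
ys,xs=np.nonzero(m); 
if len(xs):
    B=np.array([tobox(wray(u,v,.062)) for u,v in zip(xs,ys)]); print("cookie",len(xs),B.min(0),B.max(0),B.mean(0))
cv2.imwrite(f"pics/w{k}.png",cv2.resize(im[100:300,130:400],None,fx=2.9,fy=2.9,interpolation=cv2.INTER_CUBIC))
c=ctrl.camera("side"); cv2.imwrite(f"pics/side{k}.png",cv2.resize(c["color"][110:280,200:350,::-1],None,fx=3.5,fy=3.5,interpolation=cv2.INTER_CUBIC))
c=ctrl.camera("scene"); cv2.imwrite(f"pics/scene{k}.png",cv2.resize(c["color"][120:290,170:330,::-1],None,fx=3.5,fy=3.5,interpolation=cv2.INTER_CUBIC))
W=cloud(c)[c["z_map"]>0]; hs=cv2.cvtColor(c["color"],cv2.COLOR_RGB2HSV)[c["z_map"]>0]; B=tobox(W)
q=(W[:,2]>.053)&(W[:,2]<.072)&(abs(B[:,0]+30)<60)&(abs(B[:,1])<45)&(hs[:,1]>60)&(hs[:,0]<35)&(hs[:,0]>8)
if q.any(): print("scene",q.sum(),B[q].min(0),B[q].max(0),B[q].mean(0))
for C in ([-30,-13],[0,-14],[8,-15]): print(C,[np.round(v,1) for v in shift(C,.0565)[:2]])
E
python3 look.py 4
```

```text
t 8.25 z 0.05646018235551353 C [-42.78066323 -13.43629693] F [ 30.44138718 -26.30298805] w 0.061843935171561414 force [ 1.38  0.7  -0.21] phi 9.966353069833977
cookie 431 [-35.31246931 -25.4283858 ] [-4.97105037  2.32652048] [-18.24219416 -12.91552975]
scene 51 [-41.48175362 -30.21808174] [ 23.33249283 -12.4903683 ] [-21.37354387 -22.23803502]
[-30, -13] [array([-0. ,  2.6, 12.5]), np.float64(0.0)]
[0, -14] [array([-0. ,  6.8, 42.2]), np.float64(0.0)]
[8, -15] [array([ 0. ,  7.2, 50.3]), np.float64(0.0)]
```

View pics/w4.png

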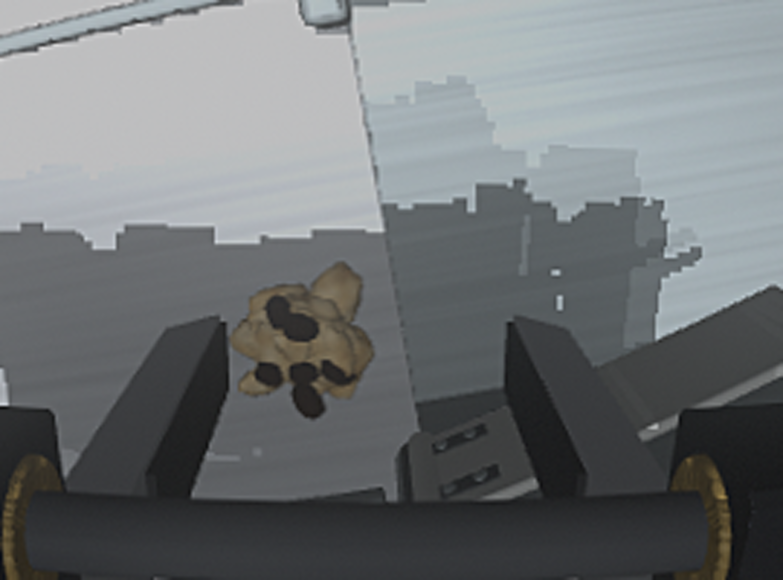

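View pics/side4.png

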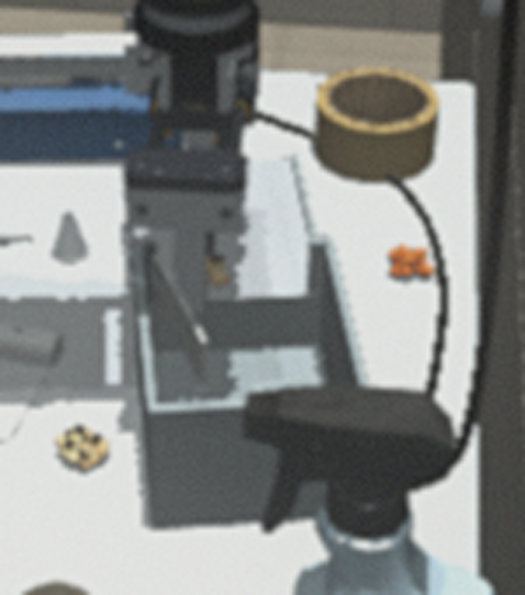

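View pics/scene4.png

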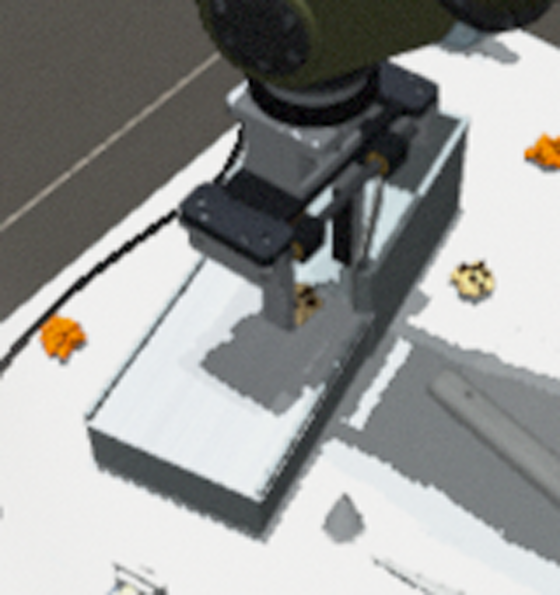

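The cookie is square on the pad at about (-20,-14) and still short of the edge. The flap is wide open ahead of the flap finger. I'll push it over the edge now.

Emit:
servo_tool(motion=[0, 0, 2, 0, 0, 1, 6, 0, 0, 1.5, 11, 0, 0, 2, 16, 0, 0, 3, 21, 0, 0, 3.5, 26, 0, 0, 4, 31, 0, 0, 5, 36, 0, 0, 5.5, 41, 0, 0, 6, 45, 0, 0, 6, 46, 0, 0, 6, 46, 0])

```text
time_s: 9.9
ee_pos: [0.4491, 0.0695, 0.0564]
eef_rot: [-0.505, 1.571, -2.046]
force: [0.2, -0.1, -0.8]
grip_width: 0.0621
```

```bash
python3 look.py 5
```

```text
t 9.9 z 0.056403014872991 C [  3.30971646 -15.52039925] F [ 76.79752406 -28.4334439 ] w 0.062113703442490245 force [ 0.24 -0.12 -0.76] phi 9.966091595810333
cookie 142 [  8.5123993  -11.77553284] [32.38224526  3.39505234] [18.89940086 -3.7991068 ]
[-30, -13] [array([ -0.1,  -3.3, -33.4]), np.float64(0.0)]
[0, -14] [array([-0.1,  0.9, -3.7]), np.float64(0.0)]
[8, -15] [array([-0.1,  1.3,  4.4]), np.float64(0.0)]
```

View pics/w5.png

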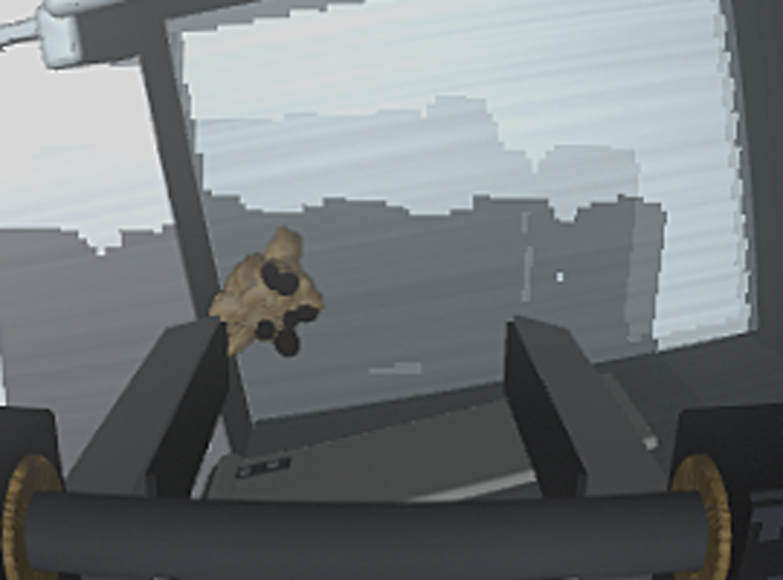

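View pics/side5.png

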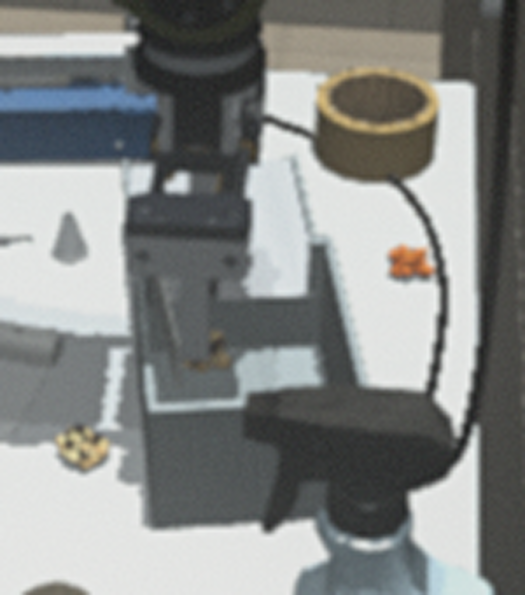

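Run:
```python
from plan import *
for n in ("side","scene"):
    c=ctrl.camera(n); v=c["z_map"]>0
    W=cloud(c)[v]; hs=cv2.cvtColor(c["color"],cv2.COLOR_RGB2HSV)[v]; B=tobox(W)
    q=(B[:,0]>-10)&(B[:,0]<150)&(abs(B[:,1])<57)&(hs[:,1]>50)&(hs[:,0]<35)&(hs[:,0]>8)&(W[:,2]<.09)
    if q.any(): print(n,q.sum(),B[q].min(0),B[q].max(0),W[q,2].min(),W[q,2].max())
cv2.imwrite("pics/sidez6.png",cv2.resize(ctrl.camera("side")["color"][170:250,230:310,::-1],None,fx=7,fy=7,interpolation=cv2.INTER_CUBIC))
report()
```

```text
side 23 [ 12.25892858 -22.88335035] [31.37775172 -1.56064818] 0.008662724452332536 0.027258759568509715
scene 2 [ 68.29869103 -30.40321024] [ 69.45945166 -24.57106782] 0.07739815900854333 0.0777879821414552
t 10.2 z 0.056445024825852494 C [  3.13494986 -15.4785709 ] F [ 76.68015016 -28.38929058] w 0.062169827756222436 force [ 0.09 -0.82 -0.52] phi 9.956712943957314
```

View pics/sidez6.png

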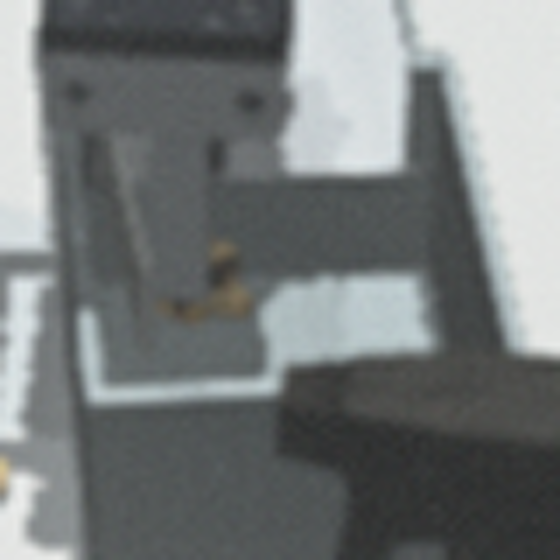

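The side view shows the cookie on the box floor: visible part x 12–31 mm, z 9–27 mm, below the flap's lower edge at 52 mm. I'll back the hand straight out so the flap finger lets the flap close gently, then lift.

Emit:
servo_tool(motion=[0, -0.5, -4, 0, 0, -2, -11, 0, 0, -3.5, -20, 0, 0, -5, -29, 0, 0, -6.5, -38, 0, 0, -8, -47, 0, 0, -10, -56, 0, 0, -11.5, -65, 0, 0, -13, -74, 0, 0, -14.5, -82, 0, 0, -16, -90, 0, 0, -17, -94, 0, 0, -17, -94, 0])

```text
time_s: 11.82
ee_pos: [0.4292, 0.1632, 0.0564]
eef_rot: [-1.668, 1.571, 3.075]
force: [-1.2, 0.3, -0.6]
grip_width: 0.062
```

Emit:
servo_tool(motion=[-10, 0, 0, 0, -35, 0, 0, 0, -70, 0, 0, 0, -105, 0, 0, 0, -140, 0, 0, 0, -165, 0, 0, 0, -180, 0, 0, 0, -185, 0, 0, 0, -185, 0, 0, 0])

```text
time_s: 12.95
ee_pos: [0.4291, 0.1629, 0.241]
eef_rot: [-1.345, 1.57, -2.886]
force: [0.1, 0.7, -0.1]
grip_width: 0.0621
```

```bash
python3 look.py 7
python3 - <<'E'
from plan import *
c=ctrl.camera("wrist"); cv2.imwrite("pics/w8.png",c["color"][:,:,::-1])
c=ctrl.camera("side"); v=c["z_map"]>0
W=cloud(c)[v]; hs=cv2.cvtColor(c["color"],cv2.COLOR_RGB2HSV)[v]; B=tobox(W)
q=(B[:,0]>-10)&(B[:,0]<150)&(abs(B[:,1])<57)&(hs[:,1]>50)&(hs[:,0]<35)&(hs[:,0]>8)&(W[:,2]<.09)
if q.any(): print(q.sum(),B[q].min(0),B[q].max(0),W[q,2].min(),W[q,2].max())
E
```

```text
t 12.95 z 0.24100354586412304 C [-92.20438061 -16.09954626] F [-18.76364973 -29.01561919] w 0.062067861827735014 force [ 0.14  0.75 -0.09] phi 9.974643511754724
[-30, -13] [array([184.2,  14.2,  60.4]), np.float64(0.0)]
[0, -14] [array([184.2,  18.4,  90.1]), np.float64(0.0)]
[8, -15] [array([184.2,  18.8,  98.2]), np.float64(0.0)]
88 [ -1.79088306 -28.89254541] [30.39585275 -1.70670134] 0.003167833842645498 0.02932348891784796
```

View pics/w8.png

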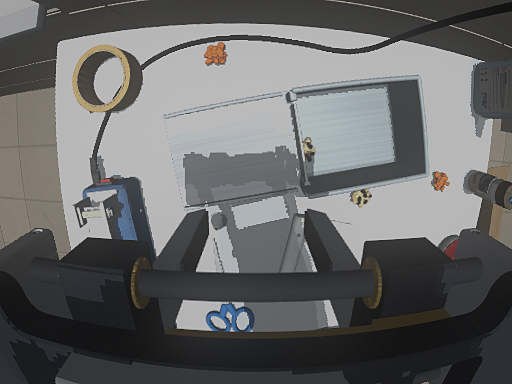

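View pics/side7.png

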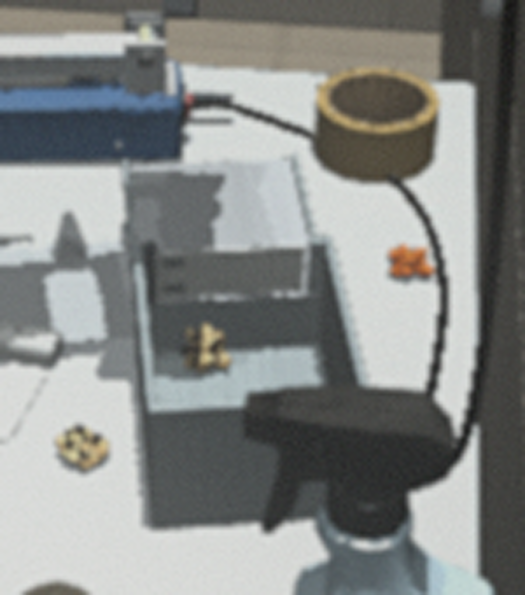

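View pics/scene7.png

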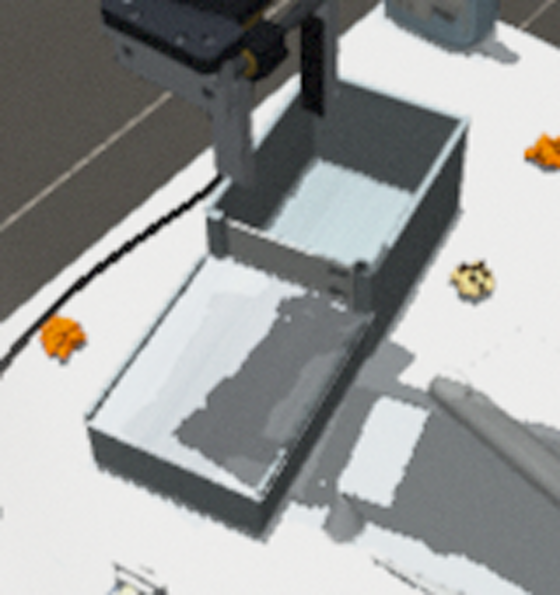

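The flap is shut, the cookie is inside on the floor (top at about 29 mm), the bystanders haven't moved and the hand is clear. Handing in.

Run:
```python
from station import ctrl
print(ctrl.hand_in())
```

```text
the job is handed in; nothing more can be done
None
```

The misshapen cookie is in the reject box and the flap is shut again. I held the flap open with the leading finger while the trailing finger pushed the cookie along the apron and over the edge. Then I backed the hand out, so the flap closed gently, and lifted clear. The job was handed in at about 13 s of the 38 s allowed.

- **Correction on the way:** halfway along, the cookie had drifted about 9 mm towards the hinge side. I backed off a little, squared the finger up behind it and pushed on.
- **Flap and cookie:** I saw no contact between them in the pictures taken at each stop. I estimated about 8 mm or more of clearance when it went over the edge. I had no continuous view of the drop itself.
- **Last checks:** the cookie lies tilted near the doorway wall, not flat. Its highest visible point is about 29 mm, well under the flap's lower edge at 52 mm. In the last pictures the bystanders are where they started. The highest force I read was about 2.5 N.
- **Disagreements:** the cameras differed by up to about 4 mm on where the box stands, a bit more than the stated 2 mm calibration, so I used the average.

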